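# Close two dessert pots on the rotary lid press

## Task

Close the lids of the two open dessert pots on the rotary lid press, using its lever: one already stands in the carousel, and the one on the brown tray goes into the empty nest right behind it (the one that comes under the ram a stop later). For each pot in turn pull up the red spring plunger, turn the carousel clockwise (seen from above) to the next hole, let the pin snap in, and bring the lever all the way down so that the ram pushes the lid fully home. Finish with all pots standing in their nests, the second one under the ram, the pin in its hole and the lever back up, and leave the other things on the tray and the table where they are.

Things in the scene. Friction and masses are not known exactly. Their poses are not given: they have to be found in the camera images.
- press: Grey bench-top rotary lid press, fixed to the table; place and yaw vary. Origin on the table top, on the carousel's vertical axis; at yaw 0 its axes are the world's (front, -x, to the robot). Round base 300 mm across; aluminium carousel disc 330 mm across, top face 45 mm high, with six blue ring nests 60 degrees apart, 120 mm from the axis; in its middle a fixed steel index plate, 146 mm across, top 66 mm high
- ram_pad (a point): Centre of the underside of the ram's white pad (60 mm across), at x = 0, y = 120 mm of the press, 138 mm high when up. It hangs from a grey head (x within 32, y 84 to 236 mm of the press, 180 to 235 mm high) on a column (x within 30, y 190 to 236 mm); the ram's rod sticks out of the head's top, up to 272 mm high
- carousel (a joint): Turn of the carousel, rad: 0 at the start, with the pin in a hole; grows clockwise seen from above; the holes are at every 1.0472 rad. Turns freely (about 0.12 N m of drag) once the pin is out. At 1.0472 pot_a is under the ram, at 2.0944 nest_b is.
- plunger (a joint): Lift of the spring plunger, m: 0 = pin fully in a hole (10 mm deep), at most 0.016. The pin is clear of the plate above 0.010; between holes it rests on the plate at 0.010, slides along it when pushed, and its spring drops it in when it comes over a hole (about 1 mm of play either way). The spring pushes down with 3 N at 0 and 7 N at 0.016
- plunger_knob (a point): Centre of the red plunger knob's head: a cylinder 28 mm across, 18 mm tall, centre 128 mm above the table with the pin in; under it a 19 mm neck and, 32 mm below this point, a steel barrel on a dark bracket 24 mm wide that stands on the carousel. So the knob travels with the carousel, 55 mm from its axis; at the start it lies on the press's +x side of the axis
- nest_a (a point): Centre of the floor of the nest that holds pot_a (top face of the carousel disc); travels with the carousel. Axes as those of the carousel.
- nest_b (a point): Centre of the floor of the empty nest one place behind nest_a (60 degrees, it comes under the ram one stop later); bore 67 mm, ring 12 mm high, 79 mm outside.
- nest_c (a point): Centre of the floor of the nest of pot_c, one place ahead of nest_a; under the ram at the start.
- lever (a joint): Turn of the press lever, rad: 0 = up (40 degrees above level, pointing to the press's -x side), 0.87 = fully down (10 degrees below level). A return spring lifts it when let go. It drives the ram down 30 mm per rad; about 7 N on the ball closes a lid. A lid starts to move at about 0.67 and is home at about 0.83
- lever_ball (a point): Centre of the black ball (36 mm across) at the lever's end, 165 mm from the pivot. The pivot axis is parallel to the press's y axis and passes through x = 0, z = 207 mm of the press; the ball moves in the plane y = 256 mm of the press.
- pot_a: White round dessert pot with a green lid lying loosely on it, standing in nest_a. Origin at the centre of its underside, z up. Straight body 62 mm across and 62 mm high, lid 61 mm across; top of the lid 73 mm above the origin when loose, 68 mm when closed. 0.15 to 0.26 kg.
- pot_b: The same kind of pot with a loose lid, standing on the brown tray (its floor is 6 mm above the table) at least 90 mm from the centres of the other things there. The lid stays on when the pot is lifted. Held round the body with the fingertips 16 mm or more above its underside it enters the nest without the fingers touching the ring
- pot_c: A finished pot (lid already closed, 68 mm high, otherwise the same), standing in nest_c under the ram at the start; it rides along with the carousel.
- lid_a (a joint): How far the lid of pot_a is pressed on, m: 0 = loose, 0.005 = closed. It takes about 12 N and stays where it is pushed.
- lid_b (a joint): The same for the lid of pot_b.
- tray: Brown canteen tray, 400 x 280 mm, rim 18 mm high, fixed. Origin at the centre of its underside.
- orange_1: An orange, 74 mm across, 70 mm high, on the tray; leave it.
- juice_can: A yellow can, 58 mm across, 100 mm high, on the tray; leave it.
- orange_2: An orange on the table to the left; leave it.
- water: A water bottle, 200 mm high, on the table at the far right; leave it.
- jam: A jam jar on the table to the left; leave it.
- meal_dish: A white covered meal dish, 180 x 140 mm, on the table to the left; leave it.
Not all that is in view belongs to the job. Leave any purple look-alike of the pot_b alone.

How it is judged:
By the outcome, as a careful person would: the job done as asked, in the order asked, and still so for the second after the job is handed in, with the robot touching nothing.
It also fails if it takes over 72 s, if anything falls off the work surface, if the arm or the gripper's body presses on something with over 40 N, if the wrist force passes 120 N, or if a joint passes its speed limit or range.

## Robot

A 7-joint arm with a two-finger parallel gripper is mounted at the origin on the work surface. World frame = base frame: x ahead of the robot, y to its left, z up, the work surface at z = 0. Lengths are in m, angles in rad, forces in N, time in s.
With the tool pointing down it reaches from about 0.425 to 0.875 m from the base axis. Payload 4.7 kg.
Tool frame: the origin (TCP) lies at the very end of the fingers, on their centre line; the grasp point (between the pads) lies 19 mm behind it; z points along the fingers, y is the line along which they close (so a half turn about z gives the same grasp; the last joint's range is limited). The gripper opens to 87 mm and grips with 3 to 60 N. Pads are 19 mm wide; open, the fingers measure 117 mm over their backs; the gripper's body (75 mm by 190 mm) begins 51 mm behind the grasp point.
Start: joints at [-1.29, 0.321, -0.07, 1.45, 0.023, 1.371, -0.057], TCP at [0.171, 0.627, 0.223] pointing down, gripper open.
Joint ranges: [-2.86, 2.86], [-0.3, 2.09], [-1.38, 1.24], [0.06, 2.45], [-1.56, 4.7], [0.09, 2.05], [-2.69, 2.69]. Speed limits (rad/s): [2.57, 2.57, 3.14, 3.14, 3.14, 3.14, 3.14].

## Interface

Orientations are given as a rotation vector (axis times angle).
In Python, from bench import ctrl, get_image, job gives the robot as it stands.
- The arm moves only by the shell command python3 -m crank 'ROWS' [FORCE]. ROWS is JSON, a list that holds one entry, the list of rows, each a list of 5 numbers: the shift along the tool's x, y, z in mm, then the turn about the tool's z in rad, then the closure, from -1 (fully open) to 1 (shut), so that 0 is half open. A call has 1 to 10 rows; each row shifts and turns the commanded pose from where the row before left it, along the tool's axes as they then stand; what a row does not reach is not made up. A row lasts 1/12 s, in which the tool goes at most 41.7 mm and 7.16 degrees, less where a joint would pass 70% of its speed; a pose out of reach is approached as far as the arm can. A call with a gripper value outside its range is refused whole. The fingers move at their own pace and stop on an object; FORCE is the grip in N (left out, the last holds). Time passes only in rows, so rows that do not move let the fingers close. It gives the time, the measured TCP pose, the force, the opening and the grip force at its end, in the units of the state.
- ctrl.get_state(): the state, without advancing time (a new reading comes with each control period).
- get_image(name): name is "side" or "top" or "wrist"; returns a dict with "pixels" (420x560x3 uint8, red, green, blue), "fx", "fy", "cx", "cy" (pixels), "T" (4x4, takes a point from camera to world coordinates); the wrist camera has in their place "T_tool_cam" (4x4, takes a point from camera to tool coordinates, whose origin is the TCP and whose axes are the flange's). Camera axes: x right, y down, z forward; pixel columns grow to the right and rows downward; lengths in m; the calibration is good to about 2 mm. A picture is of the moment at which its call begins: read the wrist's pose just before it. There is no depth.
- job.close_job(): hands the job in; it is judged then, once.
The state is a dict: "time": time; "joint_positions": joint angles; "qd": joint speeds; "joint_torque": joint torques, N m; "position": TCP position; "tool_rot": TCP orientation; "ft_force": force on the tool from outside, world axes, zero at the start; "torque": the same for the moment, N m; "grip_width": opening from 0.0 (shut) to 1.0 (fully open); "grip_force": force on a finger pad.
Only numpy, scipy, OpenCV 4.12 (cv2) and the standard library are available. Lean on these libraries where they do the work, as an engineer would, in place of code of your own. Each camera call takes 0.05 s, during which the arm holds its last target. There are 200 camera calls.

## Working session

There is one attempt and no reset: what is moved stays moved. The work goes in short steps, Python scripts to look and compute and a shell command to move; the robot and the scene stay as the last step left them, time stands still between calls to the robot, and variables do not carry over. Pictures are saved under pics/ and viewed, at most 10 in all, crops included, and the job is handed in when it is done.

```bash
mkdir -p pics; ls; python3 - <<'E'
from bench import ctrl,get_image,job
import cv2,numpy as np
np.set_printoptions(precision=4,suppress=True)
s=ctrl.get_state();print(s)
for n in("top","side"):
    g=get_image(n);cv2.imwrite(f"pics/{n}0.png",cv2.resize(g["pixels"][:,:,::-1],(784,588),interpolation=cv2.INTER_CUBIC))
    print(n,g["fx"],g["fy"],g["cx"],g["cy"]);print(g["T"])
g=get_image("wrist");print(g["T_tool_cam"],g["fx"])
E
```

```text
pics
{'time': 0.0, 'joint_positions': array([-1.2899,  0.3218, -0.0701,  1.4517,  0.0226,  1.3708, -0.0569]), 'qd': array([-0.0002, -0.0007, -0.0008,  0.0017, -0.0009,  0.0007,  0.0008]), 'joint_torque': array([  0.0002, -49.1287,  -0.4036, -31.253 ,  -0.0639,   0.0435,
         0.0002]), 'position': array([0.1713, 0.6264, 0.2214]), 'tool_rot': array([-0.4177, -3.1136,  0.003 ]), 'ft_force': array([ 0.2947, -0.0023, -0.6671]), 'torque': array([-0.0337,  0.0276, -0.0195]), 'grip_force': 0.0, 'grip_width': 0.9997378781128932}
top 448.31204486404374 448.31204486404374 273.85657038969305 207.8890260829329
[[-0.0245 -0.9944  0.103   0.375 ]
 [-0.9996  0.0259  0.0122  0.0183]
 [-0.0148 -0.1027 -0.9946  1.673 ]
 [ 0.      0.      0.      1.    ]]
side 398.5674733902863 398.5674733902863 283.73932155420937 214.69456179988134
[[ 0.7968 -0.3657  0.481   0.0023]
 [-0.604  -0.5029  0.6183 -0.6622]
 [ 0.0158 -0.7832 -0.6216  0.8963]
 [ 0.      0.      0.      1.    ]]
[[ 0.0002 -0.9638 -0.2667  0.0727]
 [ 1.      0.0006 -0.0013 -0.0008]
 [ 0.0014 -0.2667  0.9638 -0.1629]
 [ 0.      0.      0.      1.    ]] 347.68037236749683
```

View pics/top0.png

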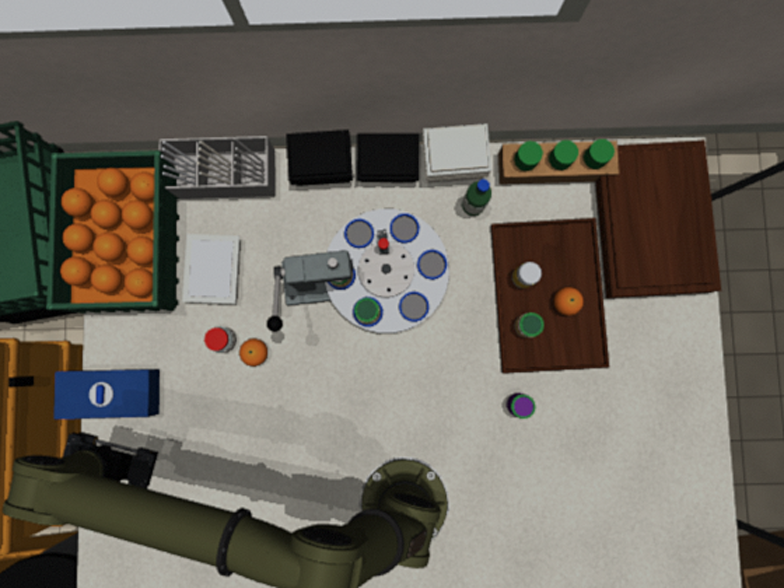

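View pics/side0.png

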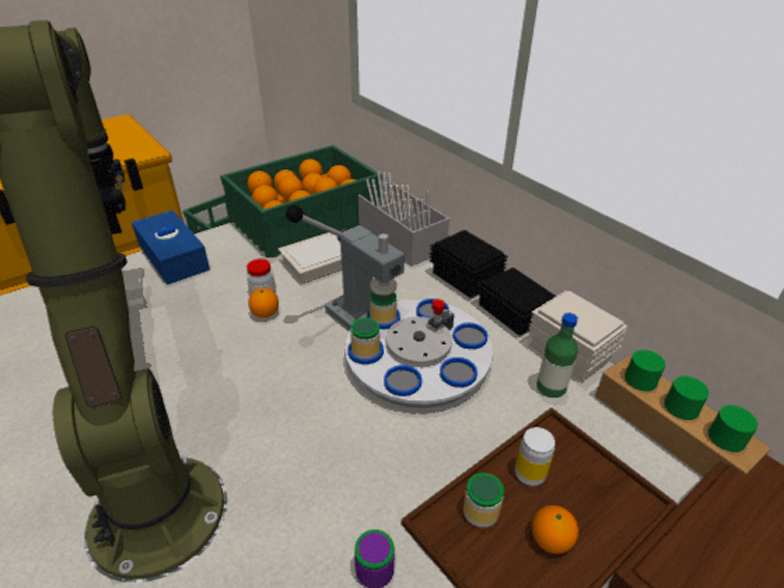

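The top view (1.4x scale) shows the carousel centre at about (387,269), the knob (383,243), pot_a's lid (367,311), the empty nest_b (413,306), pot_b's lid (531,325), the lever ball (275,323). The side view shows the purple look-alike, off the tray.

```bash
cat > h.py <<'E'
from bench import ctrl,get_image,job
import cv2,numpy as np
from scipy.spatial.transform import Rotation as R
np.set_printoptions(precision=4,suppress=True)
def ray(g,T,u,v,z):
    d=T[:3,:3]@np.array([(u-g["cx"])/g["fx"],(v-g["cy"])/g["fy"],1]);o=T[:3,3]
    return o+d*(z-o[2])/d[2]
def wristT(g,s):
    T=np.eye(4);T[:3,:3]=R.from_rotvec(s["tool_rot"]).as_matrix();T[:3,3]=s["position"];return T@g["T_tool_cam"]
def rel(p,s=None):  # world point -> tool mm
    s=s or ctrl.get_state();return R.from_rotvec(s["tool_rot"]).inv().apply(np.array(p)-s["position"])*1000
def st():
    s=ctrl.get_state();print("t",s["time"],"p",s["position"],"R\n",R.from_rotvec(s["tool_rot"]).as_matrix(),"f",s["ft_force"],"w",s["grip_width"],s["grip_force"])
E
python3 - <<'E'
from h import *
st()
g=get_image("top")
for n,u,v,z in [("ax",387,269,.066),("knob",383,243,.137),("pota",367,311,.118),("nestb",413,306,.057),("n1",404,228,.057),("n2",359,233,.057),("n3",432,264,.057),("potb",531,325,.079),("can",529,274,.106),("ball",275,323,.313),("orange",568,301,.04),("rod",333,264,.272)]:
    print(n,ray(g,g["T"],u/1.4,v/1.4,z))
# ring nests & lid blobs crop
p=g["pixels"][:,:,::-1]
c=cv2.resize(p[140:250,180:340],(800,550),interpolation=cv2.INTER_CUBIC);cv2.imwrite("pics/c1.png",c)
E
```

```text
t 0.15 p [0.1713 0.6266 0.2217] R
 [[-0.9646  0.2636 -0.0003]
 [ 0.2636  0.9646 -0.0015]
 [-0.0001 -0.0016 -1.    ]] f [-0.1784 -0.5088  0.0306] w 1.0003210083248013 0.0
ax [0.5984 0.0272 0.066 ]
knob [0.6539 0.0351 0.137 ]
pota [0.4873 0.0793 0.118 ]
nestb [ 0.5016 -0.0374  0.057 ]
n1 [ 0.7066 -0.0199  0.057 ]
n2 [0.6966 0.0981 0.057 ]
n3 [ 0.6097 -0.0899  0.057 ]
potb [ 0.444  -0.3335  0.079 ]
can [ 0.5708 -0.3288  0.106 ]
ball [0.4522 0.2721 0.313 ]
orange [ 0.5056 -0.441   0.04  ]
rod [0.5844 0.1476 0.272 ]
```

View pics/c1.png

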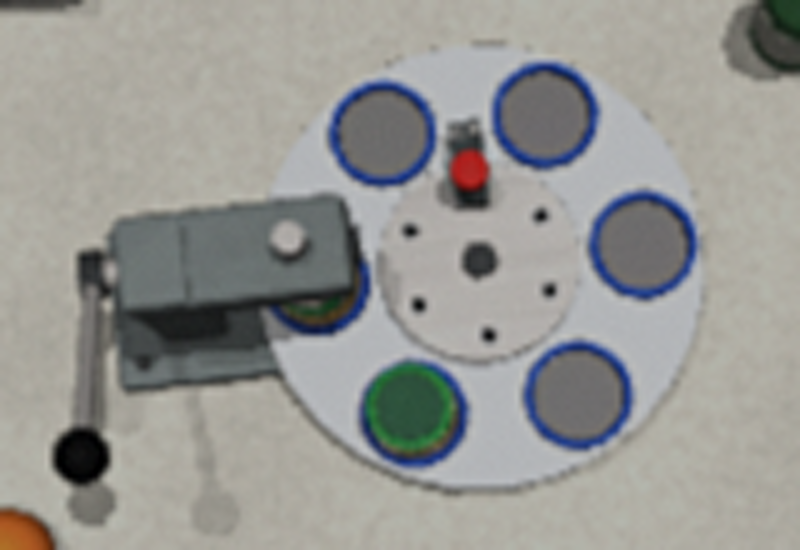

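The crop (5x, offset 180,140) gives ring centres: (545,115), (643,245), (578,395), (414,413), (383,134); knob (469,170); ball (81,456); plate centre hole (480,260).

```bash
python3 - <<'E'
from h import *
from scipy.optimize import least_squares
g=get_image("top")
P=lambda x,y,z:ray(g,g["T"],180+x/5,140+y/5,z)
rings=[(383,134,30),(545,115,330),(643,245,270),(578,395,210),(414,413,150)]
W=[P(x,y,.057) for x,y,_ in rings]
f=lambda q:np.concatenate([[q[0]+.12*np.cos(np.radians(a)+q[2])-w[0],q[1]+.12*np.sin(np.radians(a)+q[2])-w[1]] for w,(_,_,a) in zip(W,rings)])
r=least_squares(f,[.6,.027,0]);x,y,t=r.x;print("press",r.x,"res",r.fun)
M=np.array([[np.cos(t),-np.sin(t)],[np.sin(t),np.cos(t)]])
w=lambda px,py:M@[px,py]+[x,y]
print("knob pred",w(.055,0),"meas",P(469,170,.137))
print("nestb",w(*(.12*np.array([np.cos(np.radians(210)),np.sin(np.radians(210))]))))
for L in(0,.435,.87,.9):
    a=np.radians(40)-L;print("ball",L,w(-.165*np.cos(a),.256),.207+.165*np.sin(a))
print("ball meas",P(81,456,.313),"ax",P(480,260,.066))
s=ctrl.get_state()
for k in range(4):
  a=2*np.pi/3; 
E
```

```text
press [0.5978 0.0291 0.0876] res [ 0.0008  0.0005  0.0005 -0.0002  0.0002 -0.0005 -0.0005 -0.0003 -0.001
  0.0005]
knob pred [0.6526 0.0339] meas [0.6523 0.0344 0.137 ]
nestb [ 0.4995 -0.0398]
ball 0 [0.4495 0.2731] 0.313059955598279
ball 0.435 [0.4167 0.2702] 0.2499174455401663
ball 0.87 [0.4134 0.2699] 0.17878113570650117
ball 0.9 [0.4143 0.27  ] 0.1739174933003945
ball meas [0.4508 0.2728 0.313 ] ax [0.599  0.0288 0.066 ]
```

```bash
python3 -m crank '[[[0,0,-38,0,-1],[0,0,-38,0,-1],[0,0,-38,0,-1],[0,0,-38,0,-1],[-39,-5,0,0.065,-1],[-39,-5,0,0.065,-1],[-39,-5,0,0.065,-1],[-39,-5,0,0.065,-1],[-39,-5,0,0.065,-1],[-39,-5,0,0.065,-1]]]' 30
python3 -m crank '[[[-39,-3,0,0.065,-1],[-39,-3,0,0.065,-1],[-39,-3,0,0.065,-1],[-39,-3,0,0.065,-1],[-39,-3,0,0.065,-1],[-39,-3,0,0.065,-1],[-39,-3,0,0.065,-1],[-39,-3,0,0.065,-1],[-39,-3,0,0.065,-1],[-39,-3,0,0.065,-1]]]'
```

```text
time: 1.08
position: [0.372, 0.5019, 0.3742]
tool_rot: [1.018, 2.972, -0.0]
ft_force: [1.2, 0.7, -0.2]
grip_width: 1.0
grip_force: 0.0
time: 1.92
position: [0.5702, 0.1725, 0.3743]
tool_rot: [1.914, 2.491, -0.0]
ft_force: [1.1, -0.2, -0.1]
grip_width: 0.997
grip_force: 0.0
```

```bash
python3 -m crank '[[[-39,-3,0,0.067,-1],[-39,-3,0,0.067,-1],[-39,-3,0,0.067,-1],[-39,-3,0,0.067,-1],[-39,-3,0,0.067,-1],[-39,-3,0,0.067,-1],[-39,-3,0,0.067,-1],[-39,-3,15,0.067,-1],[-39,-3,25,0.067,-1],[-30,-3,30,0.067,-1]]]'
python3 -c "
from h import *
st();print(rel([.444,-.3335,.2]))
g=get_image('wrist');cv2.imwrite('pics/w1.png',g['pixels'][:,:,::-1])"
```

```text
time: 2.75
position: [0.5302, -0.1979, 0.3089]
tool_rot: [2.626, 1.718, 0.004]
ft_force: [0.2, -0.8, -0.6]
grip_width: 1.0
grip_force: 0.0
t 2.75 p [ 0.5302 -0.1979  0.3089] R
 [[ 0.4005  0.9163  0.0043]
 [ 0.9163 -0.4005 -0.0016]
 [ 0.0002  0.0046 -1.    ]] f [ 0.1631 -0.8187 -0.5572] w 0.9996070118175415 0.0
[-158.8299  -25.1676  108.7479]
```

View pics/w1.png

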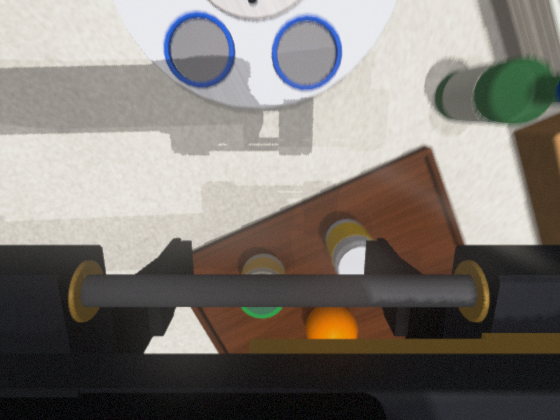

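The wrist view shows pot_b's lid at (263,305), half hidden by the gripper, so I refine pot_b with the top camera's green lid blob.

```bash
python3 - <<'E'
from h import *
g=get_image("top");p=g["pixels"].astype(int)
m=(p[...,1]>p[...,0]+25)&(p[...,1]>p[...,2]+20)
def blob(u,v,r=16):
    k=np.zeros_like(m);k[v-r:v+r,u-r:u+r]=m[v-r:v+r,u-r:u+r];ys,xs=np.nonzero(k)
    return (xs.min()+xs.max())/2,(ys.min()+ys.max())/2,np.ptp(xs),np.ptp(ys),k.sum()
for n,u,v,z in(("b",379,232,.0775),("a",262,222,.1165)):
    b=blob(u,v);q=ray(g,g["T"],b[0],b[1],z);print(n,b,q,rel([q[0],q[1],.04]))
E
```

```text
b (np.float64(383.0), np.float64(232.0), np.int64(8), np.int64(14), np.int64(70)) [ 0.4443 -0.347   0.0775] [-166.0426  -11.9959  264.2467]
a (np.float64(261.5), np.float64(221.0), np.int64(17), np.int64(16), np.int64(222)) [0.4915 0.0815 0.1165] [ 244.6559 -142.8221  263.7672]
```

```bash
python3 -m crank '[[[-40,-4,18,0,-1],[-40,-4,18,0,-1],[-40,-4,18,0,-1],[-40,-4,18,0,-1],[-40,-4,18,0,-1],[-40,-4,10,0,-1],[0,0,0,0,-1],[0,0,0,0,-1]]]'
python3 - <<'E'
from h import *
s=ctrl.get_state();g=get_image('wrist');T=wristT(g,s)
st()
p=g["pixels"].astype(int);m=(p[...,1]>p[...,0]+25)&(p[...,1]>p[...,2]+20)
n,l,stt,c=cv2.connectedComponentsWithStats(m.astype(np.uint8))
for i in range(1,n):
    if stt[i][4]>150:
        x,y,w,h,a=stt[i];print(stt[i],c[i],ray(g,T,x+w/2,y+h/2,.0775))
i=np.linalg.inv(T)@[.444,-.333,.0775,1];print("pred px",g["fx"]*i[0]/i[2]+g["cx"],g["fy"]*i[1]/i[2]+g["cy"])
cv2.imwrite('pics/w2.png',g['pixels'][:,:,::-1])
E
```

```text
time: 3.52
position: [0.4169, -0.3975, 0.2124]
tool_rot: [-2.628, -1.721, 0.002]
ft_force: [1.2, 0.9, 0.0]
grip_width: 0.997
grip_force: 0.0
t 3.5667 p [ 0.419  -0.3956  0.2127] R
 [[ 0.396   0.9183  0.0001]
 [ 0.9183 -0.396   0.0006]
 [ 0.0006 -0.0001 -1.    ]] f [0.3423 0.0598 0.4634] w 1.0028945916253442 0.0
[ 247   70   74   77 4060] [284.7057 107.3855] [ 0.45   -0.3337  0.0775]
[  22  140   71   68 1340] [ 58.8634 171.9896] [ 0.2479 -0.3055  0.0775]
pred px 277.03043633745585 110.6242984339463
```

View pics/w2.png

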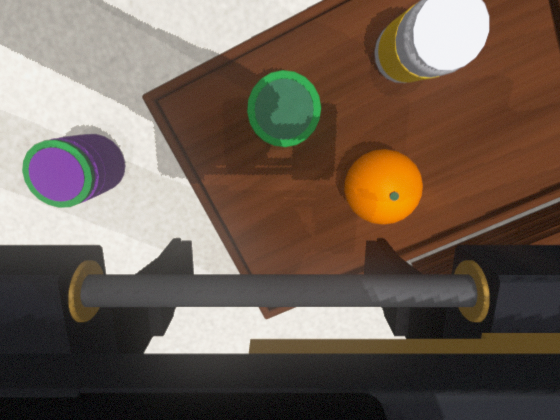

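The lid is at (284,108) in the wrist view, giving (0.450,-0.334); averaged with the top view, that is about (0.447,-0.3335). The purple pot is at (60,172), well clear.

```bash
python3 -m crank '[[[34,1,0,0,-1],[34,0,0,0.12,-1],[0,0,30,0.12,-1],[0,0,35,0,-1],[0,0,35,0,-1],[0,0,35,0,-1],[0,0,25,0,-1],[0,0,18,0,-1],[0,0,0,0,-1],[0,0,0,0,-1]]]' 25
python3 -m crank '[[[0,0,0,0,0.2],[0,0,0,0,0.6],[0,0,0,0,0.6],[0,0,0,0,0.6],[0,0,0,0,0.6]]]'
```

```text
time: 4.4
position: [0.4472, -0.3334, 0.0345]
tool_rot: [-2.803, -1.415, 0.0]
ft_force: [0.5, -0.8, 0.4]
grip_width: 1.001
grip_force: 0.0
time: 4.82
position: [0.4467, -0.3356, 0.0355]
tool_rot: [2.806, 1.411, 0.002]
ft_force: [-0.1, 0.7, 3.5]
grip_width: 0.707
grip_force: 24.9
```

```bash
python3 -m crank '[[[0,0,-35,0,0.6],[0,0,-40,0,0.6],[37,-7,-40,-0.07,0.6],[37,-7,-20,-0.07,0.6],[37,-7,0,-0.07,0.6],[37,-7,0,-0.07,0.6],[37,-7,0,-0.07,0.6],[37,-7,0,-0.07,0.6],[37,-7,0,-0.07,0.6],[37,-7,0,-0.07,0.6]]]'
python3 -m crank '[[[0,0,0,0,0.6],[0,0,0,0,0.6],[0,0,0,0,0.6]]]'
python3 - <<'E'
from h import *
st();print(rel([.4995,-.0398,.0755]))
s=ctrl.get_state();g=get_image('wrist');T=wristT(g,s)
for a in(145,215,275.02):
  pass
p=g['pixels'][:,:,::-1].copy()
cv2.imwrite('pics/w3.png',p)
h=get_image('top');cv2.imwrite('pics/t3.png',cv2.resize(h['pixels'][140:250,180:340,::-1],(800,550),interpolation=cv2.INTER_CUBIC))
E
```

```text
time: 5.65
position: [0.5028, -0.0515, 0.1597]
tool_rot: [2.304, 2.136, 0.001]
ft_force: [0.7, 0.0, -2.1]
grip_width: 0.704
grip_force: 25.0
time: 5.9
position: [0.5026, -0.054, 0.1596]
tool_rot: [2.308, 2.131, -0.001]
ft_force: [0.2, -0.4, -1.6]
grip_width: 0.706
grip_force: 25.0
t 5.9 p [ 0.5026 -0.054   0.1596] R
 [[ 0.0795  0.9968  0.    ]
 [ 0.9968 -0.0795 -0.0005]
 [-0.0005  0.     -1.    ]] f [ 0.1556 -0.4394 -1.6319] w 0.7057491119035804 24.9989568348974
[13.9112 -4.265  84.0819]
```

View pics/w3.png

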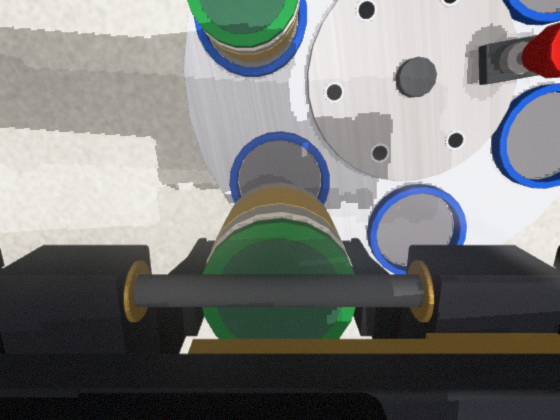

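The wrist view shows pot_b in the grip with its lid's far edge at about (279,218), nest_b's ring half hidden with its far edge at (279,131), sides at u 231 and 329, and the next nest's ring centred at (418,230).

```bash
python3 - <<'E'
from h import *
s=ctrl.get_state();g=get_image('wrist');Tt=g["T_tool_cam"]
def tray(u,v,z): return ray(g,Tt,u,v,z)
print("lid far edge tool",tray(279,218,-.0435),"edge of body/rim",)
z=s["position"][2]-.057
print("ring b far edge",tray(279,131,z)*1000-[39.5,0,0],"sides",tray(231,178,z)*1000,tray(329,178,z)*1000)
print("ring next",tray(418,230,z)*1000,"pred",rel([.5978+.12*np.cos(np.radians(275.02)),.0291+.12*np.sin(np.radians(275.02)),.057]))
print("nb pred",rel([.4995,-.0398,.057]))
E
```

```text
lid far edge tool [ 0.034   0.0003 -0.0435] edge of body/rim
ring b far edge [ 15.9896   0.4373 102.6167] sides [ 19.7142 -36.7997 102.6167] [ 19.745   39.2659 102.6167]
ring next [-22.9786 112.9287 102.6167] pred [-26.4674 108.133  102.6072]
nb pred [ 15.0518  -4.4639 102.5839]
```

```bash
cat >> h.py <<'E'
def holes():
    s=ctrl.get_state();g=get_image('wrist');Tt=g["T_tool_cam"];p=g["pixels"].mean(2)
    out=[]
    n,l,S,c=cv2.connectedComponentsWithStats(((p<75)&(np.arange(420)[:,None]<235)).astype(np.uint8))
    for k in range(1,6):
        a=np.radians(5.02+60*k);w=np.array([.5978+.055*np.cos(a),.0291+.055*np.sin(a),.066]);t=rel(w,s)/1000
        i=np.linalg.inv(Tt)@[*t,1];u,v=g["fx"]*i[0]/i[2]+g["cx"],g["fy"]*i[1]/i[2]+g["cy"]
        for j in range(1,n):
            if 30<S[j][4]<500 and np.hypot(c[j][0]-u,c[j][1]-v)<20:
                q=ray(g,Tt,*c[j],t[2]);print(k,(round(u),round(v)),c[j],S[j][4],"tool diff mm",(q-t)*1000,"world",R.from_rotvec(s["tool_rot"]).apply(q-t)*1000)
E
python3 -c "
from h import *
holes()"
python3 -m crank '[[[0,0,0,0.12,0.6],[0,0,0,0.12,0.6],[0,0,0,0.12,0.6],[0,0,0,0.12,0.6],[0,0,0,0.12,0.6],[0,0,0,0.12,0.6],[0,0,0,0.12,0.6],[0,0,0,0.12,0.6],[0,0,0,0,0.6],[0,0,0,0,0.6]]]'
python3 -c "
from h import *
st();holes()"
```

```text
2 (358, 11) [365.4706   7.4439] 187 tool diff mm [2.0485 4.8604 0.    ] world [ 5.0124  1.6418 -0.0003]
3 (326, 93) [333.3835  90.0451] 133 tool diff mm [1.7261 4.9168 0.    ] world [ 5.0421  1.3158 -0.0001]
4 (372, 153) [379.1061 150.8106] 132 tool diff mm [1.625  5.1207 0.    ] world [ 5.237   1.1983 -0.0001]
5 (447, 140) [455.0889 137.8444] 135 tool diff mm [1.7154 5.3743 0.    ] world [ 5.4971  1.2675 -0.0001]
time: 6.93
position: [0.5028, -0.0541, 0.1595]
tool_rot: [3.03, 0.828, -0.0]
ft_force: [-0.1, 0.2, -2.7]
grip_width: 0.703
grip_force: 25.0
t 6.9333 p [ 0.5028 -0.0541  0.1595] R
 [[ 0.861   0.5086 -0.0001]
 [ 0.5086 -0.861  -0.0001]
 [-0.0001  0.     -1.    ]] f [-0.1478  0.2417 -2.6795] w 0.7028792184216608 24.999664281494915
2 (161, 35) [161.5886  26.9657] 175 tool diff mm [ 4.9483  0.8068 -0.    ] world [ 4.671   1.8219 -0.0006]
3 (211, 105) [211.9323  97.9699] 133 tool diff mm [4.8152 1.0918 0.    ] world [ 4.7013  1.5089 -0.0006]
4 (288, 99) [290.0769  90.3692] 65 tool diff mm [ 5.6581  1.3186 -0.    ] world [ 5.5423  1.7422 -0.0007]
5 (324, 21) [326.5691  12.3923] 181 tool diff mm [ 5.2328  1.3505 -0.    ] world [ 5.1924  1.4984 -0.0006]
```

Two yaws agree that the top camera is off by (+5.0,+1.5) mm in world, so the press axis is at (0.6028,0.0306), and pot_b sits +3.5 mm along tool x in the grip.

```bash
python3 -m crank '[[[6,-13,0,0,0.6],[0,0,20,0,0.6],[0,0,20,0,0.6],[0,0,10,0,0.6],[0,0,0,0,0.6],[0,0,0,0,0.6]]]'
python3 - <<'E'
from h import *
print(rel([.5015,-.0401,.0755]))
E
python3 -m crank '[[[0,0,8,0,0.6],[0,0,8,0,0.6],[0,0,8,0,0.6],[0,0,6,0,0.6],[0,0,0,0,0.6],[0,0,0,0,0.6]]]'
```

```text
time: 7.48
position: [0.5012, -0.0394, 0.1095]
tool_rot: [3.031, 0.826, -0.002]
ft_force: [0.1, -0.5, -2.0]
grip_width: 0.708
grip_force: 25.0
[-0.0319  0.7573 33.9521]
time: 7.98
position: [0.5011, -0.0391, 0.0791]
tool_rot: [-3.031, -0.826, 0.002]
ft_force: [-0.2, -0.1, -1.4]
grip_width: 0.703
grip_force: 25.0
```

```bash
python3 -m crank '[[[0,0,3,0,0.6],[0,0,0,0,0.6],[0,0,0,0,0.6]]]'
python3 -m crank '[[[0,0,0,0,0.2],[0,0,0,0,-0.3],[0,0,0,0,-1],[0,0,0,0,-1],[0,0,0,0,-1],[0,0,-20,0,-1],[0,0,-40,0,-1],[0,0,-40,0,-1],[0,0,-20,0,-1],[0,0,0,0,-1]]]'
python3 - <<'E'
from h import *
st()
g=get_image('side');c=g['pixels'][190:310,225:385,::-1];cv2.imwrite('pics/s4.png',cv2.resize(c,(800,600),interpolation=cv2.INTER_CUBIC))
k=np.array([.6028+.055*np.cos(np.radians(5.02)),.0306+.055*np.sin(np.radians(5.02)),.128]);print(k,rel(k))
E
```

```text
time: 8.23
position: [0.5015, -0.039, 0.0767]
tool_rot: [-3.031, -0.826, -0.0]
ft_force: [0.4, 0.3, -1.5]
grip_width: 0.709
grip_force: 25.0
time: 9.07
position: [0.5049, -0.0392, 0.2022]
tool_rot: [3.03, 0.825, 0.016]
ft_force: [0.6, 0.2, 0.6]
grip_width: 1.001
grip_force: 0.0
t 9.0667 p [ 0.5049 -0.0392  0.2022] R
 [[ 0.8619  0.507   0.0101]
 [ 0.507  -0.862   0.0019]
 [ 0.0097  0.0035 -0.9999]] f [0.6215 0.2192 0.6106] w 1.0011194035525486 0.0
[0.6576 0.0354 0.128 ] [170.2245  13.8886  72.4476]
```

View pics/s4.png

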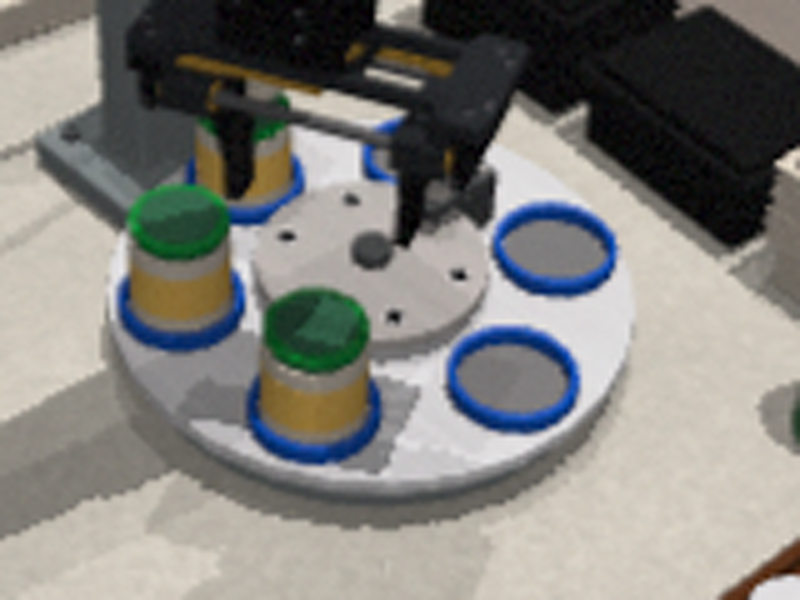

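pot_b stands in nest_b with its lid on, and pot_a and pot_c are in place. Next is the knob.

```bash
python3 -m crank '[[[34,3,0,0,-0.15],[34,3,0,0,-0.15],[34,3,0,0,-0.15],[34,3,0,0,-0.15],[34,2,0,0,-0.15],[0,0,0,-0.12,-0.15],[0,0,0,-0.12,-0.15],[0,0,0,-0.12,-0.15],[0,0,0,-0.12,-0.15],[0,0,0,-0.12,-0.15]]]' 40
python3 -m crank '[[[0,0,0,-0.12,-0.15],[0,0,0,-0.12,-0.15],[0,0,0,-0.02,-0.15],[0,0,0,0,-0.15],[0,0,0,0,-0.15]]]'
python3 - <<'E'
from h import *
st();print(rel([.6576,.0354,.110]))
E
```

```text
time: 9.95
position: [0.6542, 0.035, 0.1942]
tool_rot: [-2.646, -1.692, 0.005]
ft_force: [-0.4, 0.1, 1.0]
grip_width: 0.575
grip_force: 0.0
time: 10.37
position: [0.6546, 0.035, 0.1955]
tool_rot: [-2.414, -2.01, 0.002]
ft_force: [0.1, 0.2, 0.5]
grip_width: 0.58
grip_force: 0.0
t 10.3667 p [0.6546 0.035  0.1955] R
 [[ 0.181   0.9835 -0.0015]
 [ 0.9835 -0.181  -0.0002]
 [-0.0004 -0.0014 -1.    ]] f [0.0972 0.1548 0.4588] w 0.5798962878001739 0.0
[ 0.9949  2.9882 85.5214]
```

```bash
python3 -m crank '[[[1,3,25,0,-0.15],[0,0,25,0,-0.15],[0,0,20,0,-0.15],[0,0,15,0,-0.15],[0,0,0,0,-0.15],[0,0,0,0,0.5],[0,0,0,0,0.8],[0,0,0,0,0.8],[0,0,0,0,0.8],[0,0,0,0,0.8]]]'
python3 -c "
from h import *
st()"
```

```text
time: 11.2
position: [0.6575, 0.0359, 0.1129]
tool_rot: [-2.41, -2.013, 0.0]
ft_force: [-4.2, 0.6, 3.2]
grip_width: 0.311
grip_force: 40.0
t 11.2 p [0.6575 0.0359 0.1129] R
 [[ 0.1781  0.984  -0.0011]
 [ 0.984  -0.1781  0.0009]
 [ 0.0007 -0.0013 -1.    ]] f [-4.1738  0.5769  3.2244] w 0.3105172344215054 40.001517897471786
```

```bash
python3 -m crank '[[[0,0,-5,0,0.8],[0,0,-5,0,0.8],[0,0,-4,0,0.8],[0,0,0,0,0.8],[0,0,0,0,0.8]]]'
python3 -m crank '[[[-2.8,0.7,0,0.0524,0.8],[-2.8,0.7,0,0.0524,0.8],[-2.8,0.7,0,0.0524,0.8],[-2.8,0.7,0,0.0524,0.8],[0,0,0,0,0.8]]]'
python3 - <<'E'
from h import *
st();p=ctrl.get_state()["position"];d=p[:2]-[.6028,.0306];print(np.hypot(*d),np.degrees(np.arctan2(d[1],d[0])))
E
```

```text
time: 11.62
position: [0.6575, 0.0359, 0.1249]
tool_rot: [-2.41, -2.013, 0.002]
ft_force: [-1.4, 0.5, -6.5]
grip_width: 0.305
grip_force: 40.0
time: 12.03
position: [0.6571, 0.0233, 0.1246]
tool_rot: [-2.61, -1.747, 0.003]
ft_force: [-1.7, 2.0, -6.9]
grip_width: 0.307
grip_force: 40.0
t 12.0333 p [0.6571 0.0233 0.1246] R
 [[ 0.3814  0.9244 -0.0023]
 [ 0.9244 -0.3814 -0.0006]
 [-0.0014 -0.0019 -1.    ]] f [-1.6577  1.9802 -6.9031] w 0.3068300680741199 40.001629600301385
0.05475416471997204 -7.679986072944768
```

```bash
python3 -m crank '[[[-2.8,0.7,0,0.0524,0.8],[-2.8,0.7,0,0.0524,0.8],[-2.8,0.7,0,0.0524,0.8],[-2.8,0.7,0,0.0524,0.8],[-2.8,0.7,0,0.0524,0.8],[-2.8,0.7,0,0.0524,0.8],[-2.8,0.7,0,0.0524,0.8],[-2.8,0.7,0,0.0524,0.8]]]'
python3 -m crank '[[[-2.8,0.7,0,0.0524,0.8],[-2.8,0.7,0,0.0524,0.8],[-2.8,0.7,0,0.0524,0.8],[-2.8,0.7,0,0.0524,0.8],[-2.8,0.7,0,0.0524,0.8],[-2.8,0.7,0,0.0524,0.8],[-2.8,0.7,0,0.0524,0.8],[-2.8,0.7,0,0.0524,0.8],[0,0,0,0,0.8],[0,0,0,0,0.8]]]'
python3 - <<'E'
from h import *
st();p=ctrl.get_state()["position"];d=p[:2]-[.6028,.0306];print(np.hypot(*d),np.degrees(np.arctan2(d[1],d[0])))
a=np.radians(-54.98);print(rel([.6028+.055*np.cos(a),.0306+.055*np.sin(a),p[2]]))
E
```

```text
time: 12.7
position: [0.6497, 0.0032, 0.1247]
tool_rot: [-2.914, -1.169, 0.003]
ft_force: [-2.0, 1.1, -6.9]
grip_width: 0.309
grip_force: 40.0
time: 13.53
position: [0.6341, -0.0135, 0.1249]
tool_rot: [-3.093, -0.541, 0.003]
ft_force: [-2.8, 2.9, -6.8]
grip_width: 0.314
grip_force: 40.0
t 13.5333 p [ 0.6341 -0.0135  0.1249] R
 [[ 0.9405  0.3397 -0.0022]
 [ 0.3397 -0.9405  0.0011]
 [-0.0017 -0.0018 -1.    ]] f [-2.8297  2.8943 -6.8295] w 0.313985720282124 40.00043123960495
0.05412955583691253 -54.63435788599727
[-0.0872  0.9265 -0.0015]
```

```bash
python3 -m crank '[[[-0.3,0.3,5,0,0.8],[0,0,5,0,0.8],[0,0,4,0,0.8],[0,0,0,0,0.8],[0,0,0,0,0.8]]]'
python3 -c "
from h import *
st()"
```

```text
time: 13.95
position: [0.6347, -0.0132, 0.113]
tool_rot: [-3.092, -0.543, 0.001]
ft_force: [-7.2, 4.0, 2.5]
grip_width: 0.31
grip_force: 40.0
t 13.95 p [ 0.6347 -0.0132  0.113 ] R
 [[ 0.9401  0.341  -0.0008]
 [ 0.341  -0.9401  0.0023]
 [ 0.0001 -0.0024 -1.    ]] f [-7.1606  4.042   2.4773] w 0.3095803501432821 39.99905657954514
```

```bash
python3 -m crank '[[[0,0,0,0,0.2],[0,0,0,0,-0.3],[0,0,0,0,-0.3],[0,0,0,0,-0.3],[0,0,-10,0,-0.3],[0,0,-40,0,-0.3],[0,0,-40,0,-0.3],[0,0,-40,0.09,-0.3],[0,0,-40,0.09,-0.3],[0,0,-40,0.08,-0.3]]]' 15
python3 -m crank '[[[0,0,-40,0,-0.3],[-17,-34,0,0,-0.3],[-17,-34,0,0,-0.3],[-17,-34,0,0,-0.3],[-17,-34,0,0,-0.3],[-17,-34,0,0,-0.3],[-17,-34,0,0,-0.3],[-17,-34,0,0,-0.3],[-17,-34,0,0,-0.3],[-17,-30,0,0,-0.3]]]'
python3 -m crank '[[[0,0,0,0,-0.3],[0,0,0,0,-0.3]]]'
python3 - <<'E'
from h import *
st();print(rel([.4545,.2746,.294]))
s=ctrl.get_state();g=get_image('wrist');cv2.imwrite('pics/w5.png',g['pixels'][:,:,::-1])
g=get_image('side');c=g['pixels'][170:310,225:385,::-1];cv2.imwrite('pics/s5.png',cv2.resize(c,(640,560),interpolation=cv2.INTER_CUBIC))
a=np.vstack([cv2.imread('pics/w5.png')]);b=cv2.resize(cv2.imread('pics/s5.png'),(480,420));cv2.imwrite('pics/m5.png',cv2.resize(np.hstack([a,b]),(800,323)))
E
```

```text
time: 14.78
position: [0.6349, -0.0156, 0.325]
tool_rot: [3.139, 0.124, 0.004]
ft_force: [1.2, -0.7, 0.1]
grip_width: 0.648
grip_force: 0.0
time: 15.62
position: [0.4562, 0.275, 0.3629]
tool_rot: [-3.137, -0.133, -0.003]
ft_force: [0.6, 0.5, -0.1]
grip_width: 0.646
grip_force: 0.0
time: 15.78
position: [0.4562, 0.2753, 0.3625]
tool_rot: [-3.138, -0.139, -0.002]
ft_force: [0.3, -0.7, 0.3]
grip_width: 0.65
grip_force: 0.0
t 15.7833 p [0.4562 0.2753 0.3625] R
 [[ 0.9961  0.0887  0.0013]
 [ 0.0887 -0.9961  0.001 ]
 [ 0.0014 -0.0009 -1.    ]] f [ 0.3093 -0.7011  0.2505] w 0.6503067378040418 0.0
[-1.8151  0.595  68.4788]
```

View pics/m5.png

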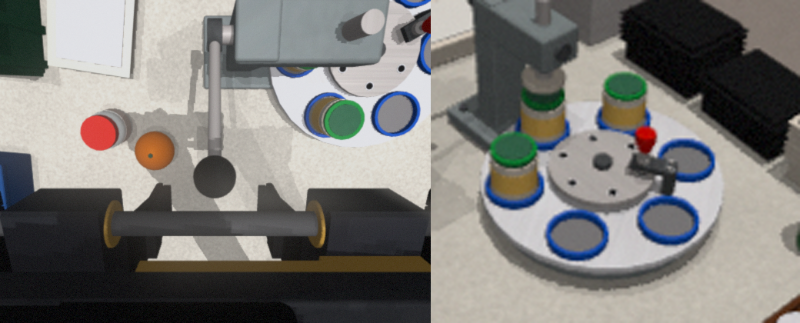

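The wrist view shows the ball centred between the fingers (about (278,229) in full-size pixels). The side crop shows pot_a under the ram, pot_b behind it, and the knob one stop on.

```bash
python3 -m crank '[[[0,0,30,0,-0.3],[-1,0.6,25,0,-0.3],[0,0,13,0,-0.3],[0,0,0,0,-0.3],[0,0,0,0,0.4],[0,0,0,0,0.6],[0,0,0,0,0.6],[0,0,0,0,0.6]]]'
python3 - <<'E'
from h import *
st()
q=np.radians(40)-np.linspace(0,.87,11);x=-165*np.cos(q);z=165*np.sin(q)
print(np.c_[np.diff(x),-np.diff(z)].round(1))
E
```

```text
time: 16.55
position: [0.4571, 0.2744, 0.2952]
tool_rot: [-3.134, -0.132, -0.005]
ft_force: [1.6, 9.0, -1.4]
grip_width: 0.429
grip_force: 3.9
t 16.55 p [0.4571 0.2744 0.2952] R
 [[ 0.9965  0.0838  0.0027]
 [ 0.0838 -0.9965  0.0049]
 [ 0.0031 -0.0046 -1.    ]] f [ 1.5742  9.0434 -1.3697] w 0.42885215315239056 3.8884838776721153
[[-8.7 11.4]
 [-7.7 12.1]
 [-6.6 12.7]
 [-5.5 13.3]
 [-4.3 13.7]
 [-3.1 14. ]
 [-1.9 14.2]
 [-0.7 14.3]
 [ 0.6 14.3]
 [ 1.8 14.2]]
```

```bash
python3 -m crank '[[[0,-1.5,0,0,0.6],[0,0,0,0,0.6],[0,0,0,0,0.6]]]'
python3 -m crank '[[[-4.4,0,5.7,0,0.6],[-4.3,0,5.7,0,0.6],[-7.7,0,12.1,0,0.6],[-6.6,0,12.7,0,0.6],[-5.5,0,13.3,0,0.6],[-4.3,0,13.7,0,0.6],[-3.1,0,14,0,0.6]]]'
```

```text
time: 16.8
position: [0.4564, 0.2754, 0.2945]
tool_rot: [-3.136, -0.133, -0.003]
ft_force: [0.9, 4.0, 0.7]
grip_width: 0.4
grip_force: 15.0
time: 17.38
position: [0.42, 0.2721, 0.2161]
tool_rot: [-3.136, -0.134, -0.003]
ft_force: [3.0, 5.7, 2.6]
grip_width: 0.399
grip_force: 15.0
```

```bash
python3 -m crank '[[[-1.9,0,14.2,0,0.6],[-0.7,0,14.3,0,0.6],[0.3,0,7,0,0.6],[0.3,0,7,0,0.6],[0.9,0,7,0,0.6],[0.9,0,7,0,0.6],[0,0,0,0,0.6],[0,0,0,0,0.6],[0,0,0,0,0.6]]]'
```

```text
time: 18.13
position: [0.4196, 0.2722, 0.1612]
tool_rot: [-3.136, -0.133, -0.001]
ft_force: [-2.4, 3.3, 9.8]
grip_width: 0.394
grip_force: 15.0
```

```bash
python3 -m crank '[[[0,0,3,0,0.6],[0.5,0,3,0,0.6],[0,0,0,0,0.6],[0,0,0,0,0.6],[0,0,0,0,0.6]]]'
```

```text
time: 18.55
position: [0.4208, 0.2723, 0.1561]
tool_rot: [-3.136, -0.133, -0.003]
ft_force: [-2.3, 2.6, 13.0]
grip_width: 0.39
grip_force: 14.0
```

```bash
python3 -m crank '[[[0,0,3,0,0.6],[0,0,2,0,0.6],[0,0,0,0,0.6],[0,0,0,0,0.6]]]'
python3 - <<'E'
from h import *
g=get_image('side');u=g['pixels'][140:260,195:355,::-1];cv2.imwrite('pics/s6.png',cv2.resize(u,(800,600),interpolation=cv2.INTER_CUBIC))
E
```

```text
time: 18.88
position: [0.4217, 0.2724, 0.1519]
tool_rot: [-3.135, -0.132, -0.005]
ft_force: [-1.4, 2.8, 15.7]
grip_width: 0.383
grip_force: 15.0
```

View pics/s6.png

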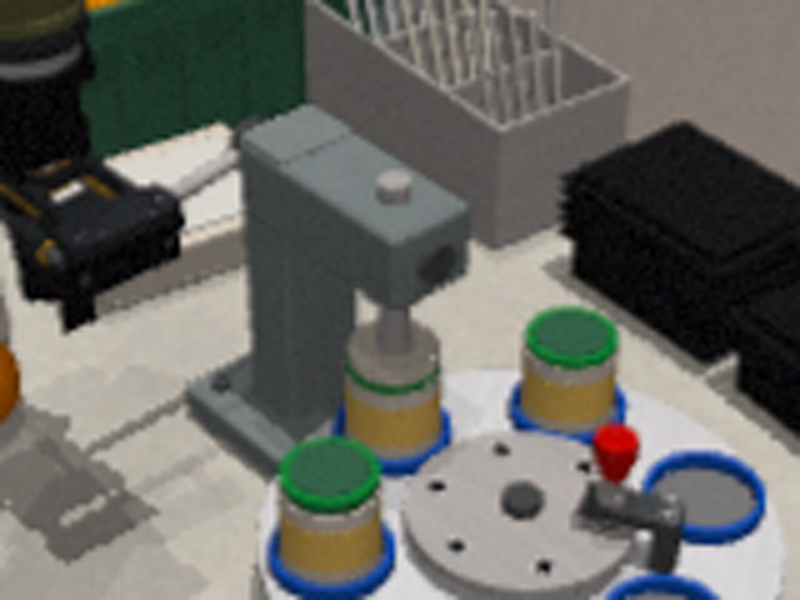

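The ram is down on pot_a and the fingers are starting to slide on the ball. I'll grip harder and push once more to be sure the lever is at its stop.

```bash
python3 -m crank '[[[0,0,0,0,0.7],[0,0,0,0,0.7],[0,0,2,0,0.7],[0,0,2,0,0.7],[0,0,2,0,0.7],[0,0,0,0,0.7],[0,0,0,0,0.7]]]' 40
```

```text
time: 19.52
position: [0.4222, 0.2726, 0.1489]
tool_rot: [-3.134, -0.132, -0.006]
ft_force: [-6.6, -1.7, 32.9]
grip_width: 0.378
grip_force: 39.9
```

```bash
python3 -m crank '[[[0,0,-6,0,0.6],[0,0,-7,0,0.6],[-1.8,0,-14.2,0,0.6],[-0.6,0,-14.3,0,0.6],[0.7,0,-14.3,0,0.6],[1.9,0,-14.2,0,0.6],[3.1,0,-14,0,0.6],[4.3,0,-13.7,0,0.6],[5.5,0,-13.3,0,0.6],[6.6,0,-12.7,0,0.6]]]' 12
python3 -m crank '[[[7.7,0,-12.1,0,0.6],[8,0,-10,0,0.6],[0,0,0,0,0.6],[0,0,0,0,0.6]]]'
```

```text
time: 20.35
position: [0.4429, 0.2742, 0.2671]
tool_rot: [-3.136, -0.132, -0.011]
ft_force: [10.6, 9.9, -5.9]
grip_width: 0.384
grip_force: 11.9
time: 20.68
position: [0.4553, 0.2752, 0.2871]
tool_rot: [-3.139, -0.133, 0.001]
ft_force: [2.6, 7.5, -3.2]
grip_width: 0.391
grip_force: 12.1
```

```bash
python3 -m crank '[[[0,0,0,0,0.1],[0,0,0,0,-0.3],[0,0,0,0,-0.3],[0,0,0,0,-0.3],[0,0,-20,0,-0.3],[0,0,-30,0,-0.3],[0,0,-30,0,-0.3],[17,34,0,0,-0.15],[17,34,0,0,-0.15],[17,34,0,0,-0.15]]]' 40
python3 -m crank '[[[17,34,0,0,-0.15],[17,34,0,0,-0.15],[17,34,0,0,-0.15],[17,34,0,0,-0.15],[17,34,0,0,-0.15],[17,31,0,0,-0.15],[0,0,40,-0.09,-0.15],[0,0,40,-0.09,-0.15],[0,0,40,-0.08,-0.15],[0,0,40,0,-0.15]]]'
python3 -m crank '[[[0,0,0,0,-0.15],[0,0,0,0,-0.15]]]'
python3 - <<'E'
from h import *
st();print(rel([.6345,-.0138,.110]))
E
```

```text
time: 21.52
position: [0.5156, 0.1751, 0.3693]
tool_rot: [3.138, 0.134, 0.001]
ft_force: [0.5, -0.8, -1.2]
grip_width: 0.586
grip_force: 0.0
time: 22.35
position: [0.633, -0.016, 0.2069]
tool_rot: [-3.095, -0.541, 0.001]
ft_force: [0.2, 0.3, 0.3]
grip_width: 0.574
grip_force: 0.0
time: 22.52
position: [0.632, -0.0153, 0.2072]
tool_rot: [-3.095, -0.536, 0.008]
ft_force: [-0.6, -0.1, 0.7]
grip_width: 0.577
grip_force: 0.0
t 22.5167 p [ 0.632  -0.0153  0.2072] R
 [[ 0.9417  0.3363 -0.005 ]
 [ 0.3363 -0.9417 -0.0007]
 [-0.005  -0.001  -1.    ]] f [-0.6293 -0.0571  0.6533] w 0.5773917099261877 0.0
[ 3.3436 -0.4769 97.2046]
```

```bash
python3 -m crank '[[[2.5,0,30,0,-0.15],[0,0,30,0,-0.15],[0,0,20,0,-0.15],[0,0,15,0,-0.15],[0,0,0,0,-0.15],[0,0,0,0,0.5],[0,0,0,0,0.8],[0,0,0,0,0.8],[0,0,0,0,0.8],[0,0,0,0,0.8]]]'
python3 -m crank '[[[0,0,0,0,0.8],[0,0,-5,0,0.8],[0,0,-5,0,0.8],[0,0,-4,0,0.8],[0,0,0,0,0.8],[0,0,0,0,0.8]]]'
python3 -c "
from h import *
st()"
```

```text
time: 23.35
position: [0.6368, -0.0124, 0.1156]
tool_rot: [-3.092, -0.539, -0.003]
ft_force: [-2.3, 2.6, 5.1]
grip_width: 0.309
grip_force: 40.1
time: 23.85
position: [0.6363, -0.0127, 0.1274]
tool_rot: [-3.093, -0.538, -0.001]
ft_force: [3.3, 4.5, -6.9]
grip_width: 0.31
grip_force: 40.0
t 23.85 p [ 0.6363 -0.0127  0.1274] R
 [[ 0.9412  0.3378  0.0004]
 [ 0.3378 -0.9412  0.0017]
 [ 0.0009 -0.0015 -1.    ]] f [ 3.2778  4.4858 -6.9268] w 0.3099389291484352 40.037982744688634
```

```bash
python3 -m crank '[[[-2.75,0.8,0,0.0524,0.8],[-2.75,0.8,0,0.0524,0.8],[-2.75,0.8,0,0.0524,0.8],[-2.75,0.8,0,0.0524,0.8],[-2.75,0.8,0,0.0524,0.8],[-2.75,0.8,0,0.0524,0.8],[-2.75,0.8,0,0.0524,0.8],[-2.75,0.8,0,0.0524,0.8],[-2.75,0.8,0,0.0524,0.8],[-2.75,0.8,0,0.0524,0.8]]]'
python3 -m crank '[[[-2.75,0.8,0,0.0524,0.8],[-2.75,0.8,0,0.0524,0.8],[-2.75,0.8,0,0.0524,0.8],[-2.75,0.8,0,0.0524,0.8],[-2.75,0.8,0,0.0524,0.8],[-2.75,0.8,0,0.0524,0.8],[-2.75,0.8,0,0.0524,0.8],[-2.75,0.8,0,0.0524,0.8],[-2.75,0.8,0,0.0524,0.8],[-2.75,0.8,0,0.0524,0.8]]]'
python3 -m crank '[[[0,0,0,0,0.8],[0,0,0,0,0.8]]]'
python3 - <<'E'
from h import *
st();s=ctrl.get_state();p=s["position"];C=np.array([.6028,.0306]);d0=np.array([.6363,-.0127])-C;a=np.radians(-60);M=np.array([[np.cos(a),-np.sin(a)],[np.sin(a),np.cos(a)]])
d=p[:2]-C;print(np.hypot(*d),np.degrees(np.arctan2(d[1],d[0])-np.arctan2(d0[1],d0[0])),rel([*(C+M@d0),p[2]]))
E
```

```text
time: 24.68
position: [0.6098, -0.0235, 0.1272]
tool_rot: [-3.127, 0.285, 0.0]
ft_force: [3.1, 4.1, -6.0]
grip_width: 0.309
grip_force: 40.1
time: 25.52
position: [0.5817, -0.02, 0.1273]
tool_rot: [-2.947, 1.085, 0.001]
ft_force: [2.4, 4.6, -6.1]
grip_width: 0.31
grip_force: 40.1
time: 25.68
position: [0.5816, -0.0198, 0.1272]
tool_rot: [-2.948, 1.082, 0.001]
ft_force: [2.3, 4.4, -6.3]
grip_width: 0.308
grip_force: 40.1
t 25.6833 p [ 0.5816 -0.0198  0.1272] R
 [[ 0.7625 -0.6469 -0.0003]
 [-0.6469 -0.7625  0.0017]
 [-0.0013 -0.0011 -1.    ]] f [ 2.2963  4.4194 -6.3193] w 0.3080940482318235 40.05437093612272
0.054713363326295665 -60.58114334930471 [ 0.5387 -0.138  -0.0006]
```

```bash
python3 -m crank '[[[0.5,0,0,0,0.8],[0,0,5,0,0.8],[0,0,5,0,0.8],[0,0,4,0,0.8],[0,0,0,0,0.8],[0,0,0,0,0.8]]]'
```

```text
time: 26.18
position: [0.5823, -0.0201, 0.1156]
tool_rot: [-2.947, 1.08, 0.002]
ft_force: [-3.5, 5.7, 8.3]
grip_width: 0.312
grip_force: 40.2
```

```bash
python3 -m crank '[[[0,0,0,0,0.2],[0,0,0,0,-0.3],[0,0,0,0,-0.3],[0,0,0,0,-0.3],[0,0,-10,0,-0.3],[0,0,-40,0,-0.3],[0,0,-40,0,-0.3],[0,0,-40,-0.12,-0.3],[0,0,-40,-0.12,-0.3],[0,0,-40,-0.12,-0.3]]]' 40
python3 -m crank '[[[0,0,-40,-0.12,-0.3],[0,0,0,-0.12,-0.3],[0,0,0,-0.12,-0.3],[0,0,0,-0.07,-0.3],[0,0,0,0,-0.3],[0,0,0,0,-0.3]]]'
python3 - <<'E'
from h import *
st();print(rel([.4555,.2762,.294]))
g=get_image('side');u=g['pixels'][140:300,195:355,::-1];cv2.imwrite('pics/s7.png',cv2.resize(u,(600,600),interpolation=cv2.INTER_CUBIC))
E
```

```text
time: 27.02
position: [0.5817, -0.0225, 0.3265]
tool_rot: [3.096, -0.531, 0.001]
ft_force: [0.7, 0.3, -0.2]
grip_width: 0.652
grip_force: 0.0
time: 27.52
position: [0.5821, -0.0222, 0.3641]
tool_rot: [3.139, 0.13, 0.0]
ft_force: [-0.9, 0.5, 0.4]
grip_width: 0.649
grip_force: 0.0
t 27.5167 p [ 0.5821 -0.0222  0.3641] R
 [[ 0.9966  0.0827  0.0003]
 [ 0.0827 -0.9966 -0.0002]
 [ 0.0003  0.0003 -1.    ]] f [-0.907   0.4718  0.3849] w 0.6492580551300086 0.0
[-101.4526 -307.8898   70.0043]
```

View pics/s7.png

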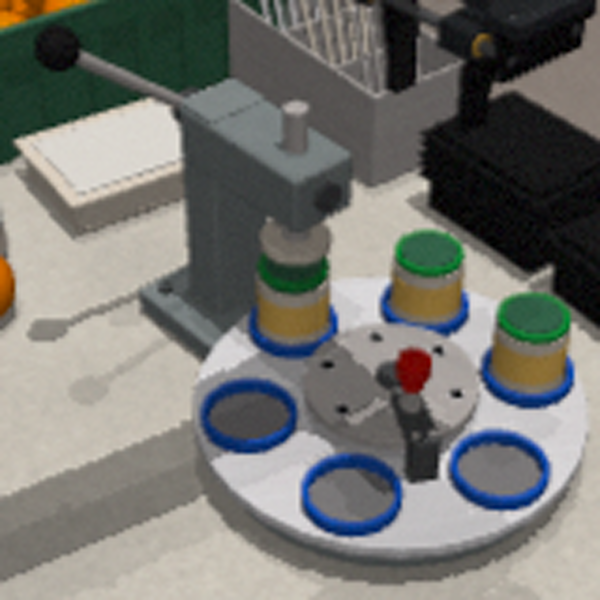

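Pot_b is now under the ram, the lever is up, and pot_a (upper middle) looks as flat as pot_c. Next I check the pin numerically from the knob's height and go to the ball.

```bash
python3 - <<'E'
from h import *
g=get_image('side');T=np.linalg.inv(g["T"])
def red(p):
    p=p.astype(int);m=(p[...,0]>120)&(p[...,1]<60)&(p[...,2]<60);n,l,S,c=cv2.connectedComponentsWithStats(m.astype(np.uint8));return [(S[i][4],c[i]) for i in range(1,n) if S[i][4]>30]
def pr(deg,z):
    a=np.radians(deg);i=T@[.6028+.055*np.cos(a),.0306+.055*np.sin(a),z,1];return g["fx"]*i[0]/i[2]+g["cx"],g["fy"]*i[1]/i[2]+g["cy"]
print("now",[r for r in red(g["pixels"])],pr(-115,.128),pr(-115,.138))
q=cv2.imread('pics/s5.png')[:,:,::-1];print("s5",[(a/16,c/4+[225,170]) for a,c in red(q)],pr(-55,.128),pr(-55,.138))
q=cv2.resize(cv2.imread('pics/top0.png'),(560,420))
q=cv2.imread('pics/side0.png')[:,:,::-1];print("s0",[(a/1.96,c/1.4) for a,c in red(q)],pr(5,.128),pr(5,.138))
E
python3 -m crank '[[[-11.3,-34.2,0,0,-0.3],[-11.3,-34.2,0,0,-0.3],[-11.3,-34.2,0,0,-0.3],[-11.3,-34.2,0,0,-0.3],[-11.3,-34.2,0,0,-0.3],[-11.3,-34.2,0,0,-0.3],[-11.3,-34.2,0,0,-0.3],[-11.3,-34.2,0,0,-0.3],[-11,-34.2,0,0,-0.3],[0,0,0,0,-0.3]]]'
python3 - <<'E'
from h import *
st();print(rel([.4555,.2762,.294]))
E
```

```text
now [(np.int32(125), array([184.288, 189.784]))] (np.float64(304.33334997666964), np.float64(237.9711140503733)) (np.float64(304.49977071695275), np.float64(235.37469284096326))
s5 [(np.float64(42.0625), array([318.1627, 228.0639]))] (np.float64(317.56761208404214), np.float64(229.8254539056651)) (np.float64(317.7998427241992), np.float64(227.25070605964785))
s0 [(np.float64(119.89795918367348), array([184.3222, 189.5866])), (np.float64(35.204081632653065), array([312.8364, 216.501 ]))] (np.float64(312.6348779231994), np.float64(218.37659596034453)) (np.float64(312.8339232742106), np.float64(215.83221171330086))
time: 28.45
position: [0.45, 0.285, 0.3627]
tool_rot: [-3.136, -0.153, 0.004]
ft_force: [0.0, 0.8, -0.6]
grip_width: 0.646
grip_force: 0.0
t 28.45 p [0.45   0.285  0.3627] R
 [[ 0.9952  0.0974 -0.0029]
 [ 0.0974 -0.9952  0.0021]
 [-0.0027 -0.0024 -1.    ]] f [ 0.0226  0.7998 -0.5545] w 0.6464572312166472 0.0
[ 4.8187  9.437  68.6863]
```

```bash
python3 -m crank '[[[0,0,0,0,-0.3],[0,0,0,0,-0.3]]]'
python3 - <<'E'
from h import *
print(rel([.4555,.2762,.294]))
q=cv2.imread('pics/s7.png').astype(int);m=(q[...,2]>70)&(q[...,1]<45)&(q[...,0]<45);n,l,S,c=cv2.connectedComponentsWithStats(m.astype(np.uint8))
print([(S[i][4]/14,c[i]/3.75+[195,140]) for i in range(1,n) if S[i][4]>200])
E
```

```text
time: 28.62
position: [0.4551, 0.2756, 0.3636]
tool_rot: [3.138, 0.133, 0.0]
ft_force: [-0.2, 0.1, 0.4]
grip_width: 0.649
grip_force: 0.0
[ 0.387  -0.6307 69.5603]
[(np.float64(82.14285714285714), array([304.9891, 238.73  ]))]
```

```bash
python3 -m crank '[[[0,0,30,0,-0.3],[0.5,-0.6,25,0,-0.3],[0,0,14,0,-0.3],[0,0,0,0,-0.3],[0,0,0,0,0.4],[0,0,0,0,0.6],[0,0,0,0,0.6],[0,0,0,0,0.6],[0,0,0,0,0.6]]]' 20
python3 -m crank '[[[-4.4,0,5.7,0,0.7],[-4.3,0,5.7,0,0.7],[-7.7,0,12.1,0,0.7],[-6.6,0,12.7,0,0.7],[-5.5,0,13.3,0,0.7],[-4.3,0,13.7,0,0.7],[-3.1,0,14,0,0.7]]]' 30
python3 -m crank '[[[-1.9,0,14.2,0,0.7],[-0.7,0,14.3,0,0.7],[0.3,0,7,0,0.7],[0.3,0,7,0,0.7],[0.9,0,7,0,0.7],[0.9,0,7,0,0.7],[0,0,2,0,0.7],[0,0,0,0,0.7],[0,0,0,0,0.7]]]' 40
```

```text
time: 29.37
position: [0.456, 0.2755, 0.2957]
tool_rot: [3.138, 0.132, 0.002]
ft_force: [-0.8, -4.1, 3.1]
grip_width: 0.403
grip_force: 20.0
time: 29.95
position: [0.42, 0.2723, 0.2177]
tool_rot: [3.138, 0.133, 0.002]
ft_force: [1.0, -4.0, 4.1]
grip_width: 0.398
grip_force: 30.0
time: 30.7
position: [0.4198, 0.2724, 0.1615]
tool_rot: [3.138, 0.133, -0.001]
ft_force: [-5.4, -9.2, 17.2]
grip_width: 0.389
grip_force: 40.1
```

Push on until the force shows the hard stop, as last time.

```bash
python3 -m crank '[[[0,0,3,0,0.7],[0,0,3,0,0.7],[0,0,2,0,0.7],[0,0,0,0,0.7],[0,0,0,0,0.7]]]'
```

```text
time: 31.12
position: [0.4212, 0.2726, 0.1566]
tool_rot: [-3.138, -0.133, -0.003]
ft_force: [-8.5, -12.8, 33.3]
grip_width: 0.384
grip_force: 39.8
```

```bash
python3 -m crank '[[[0,0,2,0,0.7],[0,0,2,0,0.7],[0,0,0,0,0.7],[0,0,0,0,0.7]]]'
```

```text
time: 31.45
position: [0.4224, 0.2727, 0.1535]
tool_rot: [-3.137, -0.132, -0.006]
ft_force: [-6.6, -14.3, 35.7]
grip_width: 0.389
grip_force: 37.1
```

```bash
python3 -m crank '[[[0,0,-5,0,0.6],[0,0,-6,0,0.6],[-1.8,0,-13.5,0,0.6],[-0.6,0,-14.3,0,0.6],[0.7,0,-14.3,0,0.6],[1.9,0,-14.2,0,0.6],[3.1,0,-14,0,0.6],[4.3,0,-13.7,0,0.6],[5.5,0,-13.3,0,0.6],[6.6,0,-12.7,0,0.6]]]' 12
python3 -m crank '[[[7.7,0,-12.1,0,0.6],[8,0,-9,0,0.6],[0,0,0,0,0.6],[0,0,0,0,0.6],[0,0,0,0,0.1],[0,0,0,0,-0.5],[0,0,0,0,-0.5],[0,0,0,0,-0.5]]]'
python3 -m crank '[[[0,0,-20,0,-0.5],[0,0,-35,0,-0.5],[0,0,-35,0,-0.5],[-30,0,-20,0,-0.5],[-30,0,0,0,-0.5],[0,0,0,0,-0.5],[0,0,0,0,-0.5]]]'
python3 - <<'E'
from h import *
st()
g=get_image('top');p=g["pixels"].astype(int);m=(p[...,1]>p[...,0]+25)&(p[...,1]>p[...,2]+20)
n,l,S,c=cv2.connectedComponentsWithStats(m.astype(np.uint8))
for i in range(1,n):
    if S[i][4]>30 and 200<c[i][0]<340 and 120<c[i][1]<260: print(S[i],ray(g,g["T"],*c[i],.112)+[.005,.0015,0])
h=get_image('side');q=h['pixels'].astype(int);T=np.linalg.inv(h["T"])
def pj(w): 
    i=T@[*w,1];return np.array([h["fx"]*i[0]/i[2]+h["cx"],h["fy"]*i[1]/i[2]+h["cy"]])
for nm,w in(("ball up",[.4545,.2746,.313]),("ball down",[.4184,.2714,.179])): 
    u,v=pj(w).astype(int);print(nm,u,v,q[v-2:v+3,u-2:u+3].mean((0,1)))
# lids: vertical extent of green at each pot (side)
mm=(q[...,1]>q[...,0]+25)&(q[...,1]>q[...,2]+20);n,l,S,c=cv2.connectedComponentsWithStats(mm.astype(np.uint8))
for i in range(1,n):
    if S[i][4]>60 and 230<c[i][0]<390 and 170<c[i][1]<320: print("side",S[i],c[i])
for nm,a in(("a",35.02),("b",95.02),("c",-24.98)):
    a=np.radians(a);x,y=.6028+.12*np.cos(a),.0306+.12*np.sin(a);print(nm,x,y,"closed",pj([x,y,.113]),"loose",pj([x,y,.118]))
E
```

```text
time: 32.28
position: [0.4435, 0.2744, 0.2693]
tool_rot: [-3.138, -0.13, -0.014]
ft_force: [11.8, -0.9, -6.4]
grip_width: 0.384
grip_force: 11.5
time: 32.95
position: [0.4545, 0.2787, 0.2903]
tool_rot: [-3.135, -0.137, -0.003]
ft_force: [-0.1, -0.8, 0.4]
grip_width: 0.596
grip_force: 0.0
time: 33.53
position: [0.3938, 0.2731, 0.4006]
tool_rot: [-3.134, -0.14, -0.003]
ft_force: [-0.4, 0.1, 0.5]
grip_width: 0.751
grip_force: 0.0
t 33.5333 p [0.3938 0.2731 0.4006] R
 [[ 0.996   0.0894  0.0019]
 [ 0.0894 -0.996   0.0043]
 [ 0.0022 -0.0041 -1.    ]] f [-0.3577  0.0562  0.4709] w 0.7514237490469065 0.0
[280 151  17  17 208] [ 0.7144 -0.0145  0.112 ]
[247 155  17  17 204] [0.7018 0.1028 0.112 ]
ball up 209 152 [17.44 17.64 18.16]
ball down 204 195 [177.88 172.04 161.36]
side [300 201  19  13 191] [309.0524 206.9843]
side [264 209  18  10  72] [272.4861 214.75  ]
side [327 218  20  14 217] [337.0092 224.212 ]
a 0.7010742134129125 0.09946348072870927 closed [309.7555 206.974 ] loose [309.8425 205.7462]
b 0.592299583002374 0.15013970571687033 closed [273.4617 211.3217] loose [273.4613 210.0843]
c 0.7115746304105386 -0.02007622498816108 closed [337.43   224.8487] loose [337.5923 223.5972]
```

```bash
python3 -c "
from bench import job
print(job.close_job())"
```

```text
the job is handed in; nothing more can be done
None
```

Job handed in after about 34 s of the 72 s allowed: the lever was pushed to its stop on both pots and is back up, with pot_b under the ram and the pin in its hole. Pot_a's lid measures closed; I didn't check pot_b's lid separately after its press.

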